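# Hold a deckle frame corner square

### The arm

A 6-joint arm with a two-finger parallel gripper is mounted at the origin on the work surface. World frame = base frame: x ahead of the robot, y to its left, z up, the work surface at z = 0. Lengths are in m, angles in rad, forces in N, time in s.
With the tool pointing down it reaches from about 0.325 to 0.85 m from the base axis. Payload 4.4 kg.
Tool frame: the origin (TCP) lies between the finger pads; the fingertips stand bot.finger_overhang ahead of it and the grasp point (between the pads) lies 6 mm ahead of it (bot.finger_overhang is the distance from the TCP to the fingertips, in m); z points along the fingers, y is the line along which they close (so a half turn about z gives the same grasp; the last joint's range is limited). The gripper opens to 94 mm and grips with 3 to 60 N. Pads are 16 mm wide; open, the fingers measure 119 mm over their backs; the gripper's body (75 mm by 177 mm) begins 78 mm behind the grasp point.
Start: joints at [-1.377, 0.207, 1.542, -0, 1.393, -0.15], TCP at [0.194, -0.541, 0.197] pointing down, gripper open.
Joint ranges: [-2.73, 2.73], [-0.86, 2.22], [0.23, 2.46], [-1.11, 4.25], [0.08, 2.63], [-2.82, 2.82]. Speed limits (rad/s): [2.79, 2.79, 3.14, 3.14, 3.14, 3.14].

### API

Orientations are given as a unit quaternion [x, y, z, w].
In Python, from cell import bot, cams gives the robot as it stands.
- The arm moves only by the tool send_rows, never from a script. Its argument "plan" is a list that holds one entry, the list of rows, each a list of 6 numbers: the shift along the world's x, y, z in units of 0.2 m (1.0 is 0.2 m), then the turn, a rotation vector about the world's x, y, z in units of pi/2 rad (1.0 is pi/2 rad). In form: [[[tx, ty, tz, ax, ay, az], ...]]. A call has 1 to 20 rows; each row is the pose to reach, as a shift and turn from the pose commanded when the call began; what a row does not reach only later rows make up. A row lasts 1/10 s, in which the tool goes at most 50 mm and 8.59 degrees, less where a joint would pass 70% of its speed; a pose out of reach is approached as far as the arm can. A call with a number of a shift or a turn outside -1 to 1 is refused whole. A call with a gripper value outside its range is refused whole. "jaw" is the opening in per cent of the stroke, from 0 (shut) to 100 (fully open), set as the call begins (left out, the last holds). The fingers move at their own pace and stop on an object; "grip_force" is the grip in N (left out, the last holds). Time passes only in rows, so rows that repeat a pose let the fingers close. It gives the time, the measured TCP pose, the force, the opening and the grip force at its end, in the units of the state.
- bot.get_obs(): the state, without advancing time (a new reading comes with each control period).
- cams.snapshot(name): name is "scene" or "top"; returns the picture (480x640x3 uint8, red, green, blue); there is no depth.
- cams.camera_model(name): a dict with "mtx" (3x3 intrinsics, pixels), "world_from_camera" (4x4, takes a point from camera to world coordinates). Camera axes: x right, y up, looking along -z (the intrinsics and any distortion apply to the point x, -y, -z); pixel columns grow to the right and rows downward; lengths in m; the calibration is good to about 2 mm. A picture is of the moment at which its call begins. camera_model takes no time and is no camera call.
- bot.close_job(): hands the job in; it is judged then, once.
The state is a dict: "time_s": time; "joint_pos": joint angles; "joint_velocities": joint speeds; "joint_torque": joint torques, N m; "position": TCP position; "tcp_rot": TCP orientation; "contact_force": force on the tool from outside, world axes, zero at the start; "moment": the same for the moment, N m; "gripper_width": finger opening in m; "gripper_force": force on a finger pad.
Only numpy, scipy, OpenCV 4.12 (cv2) and the standard library are available. Lean on these libraries where they do the work, as an engineer would, in place of code of your own. Each camera call takes 0.05 s, during which the arm holds its last target. There are 200 camera calls.

### The job

Pick the assembly square up by its wooden grip and lay it flat on the plywood board, inside the corner of the half-built paper-mould frame. Press its outer corner home into the frame's corner until both of its outer faces lie flush against the two rails, swinging the leaning side rail out to a right angle, and finish while still gripping the square and pressing it firmly against both rails: do not let go. Leave the glue bottle, the jar, the tape roll and the flat bracket where they are.

Things in the scene. Friction and masses are not known exactly. Their poses are not given: they have to be found in the camera images.
- grip (a point): Centre of the assembly square's wooden grip: an upright bar 18 mm thick, 64 mm long, from 35 to 64 mm above the square's underside; this point is 48 mm above the underside. Square's axes: z up, outer faces look to +x and +y. The grip's length runs along (1,-1,0), its thickness along (1,1,0). The heel lies 70 mm in +x, 70 mm in +y from here; the L's inner corner 68 mm away towards the heel.
- heel (a point): Outer corner (heel) of the same square, at its underside, where its two outer faces would meet (the tip itself is relieved by 6 mm). Same axes as the grip.
- square: The assembly square, a loose L-shaped aluminium tool of about 0.28 to 0.56 kg with a wooden grip on a diagonal brace (18 mm thick, 35 mm tall) that ties the legs' ends. Origin at its heel, underside. Legs run along -x and -y, each 130 mm long from the heel, 22 mm wide, 36 mm tall.
- corner (a point): Inner corner of the frame at the top of the plywood board (fixed, 12 mm thick, spanning -263 to +37 mm in x and y from here). Axes: z up; the back rail runs along -y, its inner face is the plane x = 0; the side rail, once square, runs along -x, its inner face the plane y = 0. The square belongs in the -x, -y quadrant, heel at this point, axes parallel to these.
- side_rail (a joint): Angle of the side rail out of square, rad: 0 = right angle to the back rail, positive = leaning inwards (its tip towards the corner's -y) over the square's place. Turns about a bolt at x +11, y +11 mm from the corner; starts at 0.08 to 0.2; stays where it is left (stiff bolt, 0.2 N m: about 1.5 N at the end of the square's leg); stops at -0.015.
- bolt (a point): Bolt of the side rail. The leaning wooden rail, 22 mm wide, 42 mm tall, reaching 210 mm from the corner; this point is on the bolt's axis at the board's surface, the rail runs along its -x.
- back_rail: The wooden rail fixed to the board, 22 mm wide, 42 mm tall, reaching 230 mm from the corner; origin at the corner, same axes.
- glue: Bystander: white glue bottle, 40 mm across, 100 mm tall; origin under its base.
- jar: Bystander: small screw jar, 36 mm across, 45 mm tall, on the board's open corner; origin under its base.
- tape: Bystander: roll of paper tape lying flat, 72 mm across, 22 mm tall; origin under its centre.
- bracket: Bystander: small flat steel L bracket, 70 x 62 x 4 mm, no grip; origin under its longer arm.
There are look-alikes about, which are no part of the job. Leave any green or yellow look-alike of the square alone.

How it is judged:
On the way:
1. the square is picked up: gripped, clear of the table (height (world z) of heel above 0.02 m and contact force between the fingers and square above 2 N), for 0.1 s.
At the end, for the whole second after the job is handed in: Square still gripped (over 2 N), at rest, flat on the board (within 6 mm, tilt under 0.06 rad), heel within 3 mm of the corner along both rails, turned within 0.03 rad of it, pressing each rail with over 1 N; side rail within 0.025 rad of square (contact force between the fingers and square above 2 N and contact force between square and back_rail above 1 N and contact force between square and side_rail above 1 N and value of joint side_rail between -0.025 and 0.025 rad and angle between the x axis of heel and the x axis of corner, either way round below 0.03 rad and x of heel in the frame of corner between -0.003 and 0.003 m and y of heel in the frame of corner between -0.003 and 0.003 m and z of heel in the frame of corner below 0.006 m and angle between heel's own z axis and vertical below 0.06 rad and linear speed of square below 0.01 m/s); the arm keeps its last pose, push and grip.
It fails at once if a bystander is pushed more than 30 mm (distance of any of glue, jar, tape, bracket from where it was at the start of the episode above 0.03 m).
It fails at once if the glue or the jar is tipped over (angle between any of glue, jar's own z axis and vertical above 0.6 rad).
It also fails if it takes over 54 s, if anything falls off the work surface, if the arm or the gripper's body presses on something with over 40 N, if the wrist force passes 120 N, or if a joint passes its speed limit or range.

## Working session

There is one attempt and no reset: what is moved stays moved. The work goes in short steps, Python scripts to look and compute and a tool call to move; the robot and the scene stay as the last step left them, time stands still between calls to the robot, and variables do not carry over. Pictures are saved under pics/ and viewed, at most 10 in all, crops included, and the job is handed in when it is done.

Besides the shell and the picture viewer there is one more tool, called after "Call:" by a JSON object that holds its "fn" and its "kwargs", one argument or row to a line. send_rows: Moves the arm, as the interface text tells. Its arguments: {"type":"object","properties":{"plan":{"type":"array","items":{"type":"array","items":{"type":"array","items":{"type":"number"}}}},"jaw":{"type":"number"},"grip_force":{"type":"number"}},"required":["plan"]}

```bash
mkdir -p pics; python3 - <<'E'
from cell import bot,cams
import cv2
for n in("scene","top"):
    cv2.imwrite(f"pics/{n}0.png",cams.snapshot(n)[:,:,::-1]); m=cams.camera_model(n); print(n,m)
o=bot.get_obs();print(o,bot.finger_overhang)
E
```

```text
scene {'mtx': array([[513.99153494,   0.        , 314.36076167],
       [  0.        , 513.99153494, 236.00322379],
       [  0.        ,   0.        ,   1.        ]]), 'world_from_camera': array([[ 0.84849333, -0.44130698,  0.292074  ,  0.90697892],
       [ 0.52904349,  0.69366448, -0.48881753, -0.7133703 ],
       [ 0.01311723,  0.56927826,  0.82204027,  1.135621  ],
       [ 0.        ,  0.        ,  0.        ,  1.        ]])}
top {'mtx': array([[439.44931805,   0.        , 319.78868064],
       [  0.        , 439.44931805, 237.73410045],
       [  0.        ,   0.        ,   1.        ]]), 'world_from_camera': array([[-0.02432614,  0.9963965 , -0.08125419,  0.43670083],
       [-0.99969092, -0.02466225, -0.00313534, -0.0804647 ],
       [-0.00512795,  0.08115281,  0.99668848,  1.05000215],
       [ 0.        ,  0.        ,  0.        ,  1.        ]])}
{'time_s': 0.1, 'joint_pos': array([-1.37651180e+00,  2.07341732e-01,  1.54277592e+00, -4.11660395e-05,
        1.39347452e+00, -1.50498519e-01]), 'joint_velocities': array([ 0.00027404, -0.00262762, -0.00483965, -0.00073655,  0.00055969,
        0.00110062]), 'joint_torque': array([-5.54905455e-04, -3.71868575e+01, -2.82293040e+01,  6.98142685e-02,
        3.10360745e-02, -5.07108075e-05]), 'position': array([ 0.19418072, -0.5404493 ,  0.19601966]), 'tcp_rot': array([ 9.85176227e-01,  1.71542420e-01, -4.21377902e-05, -9.99077639e-04]), 'contact_force': array([-0.17901065, -0.74346202,  0.79167429]), 'moment': array([-0.02445648,  0.02126331,  0.03313725]), 'gripper_force': 0.0, 'gripper_width': 0.09398186577407365} 0.025
```

View pics/scene0.png

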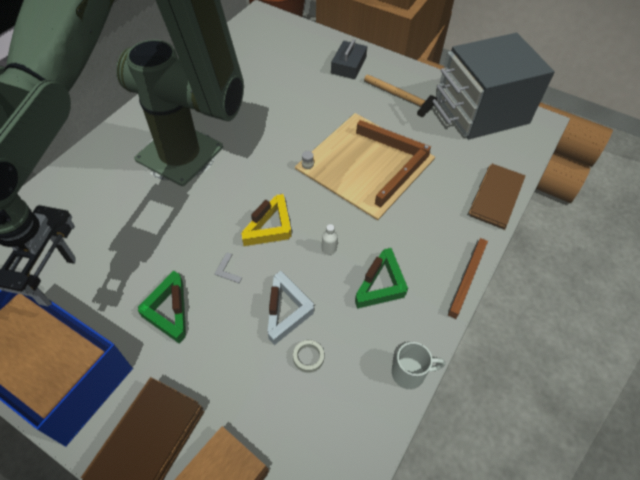

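View pics/top0.png

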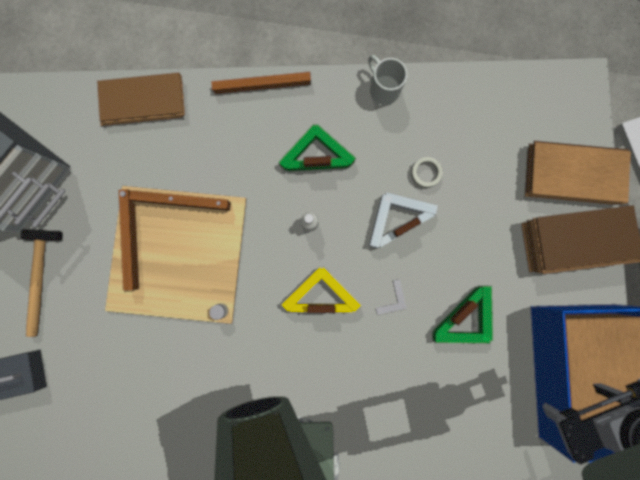

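Candidates for the square in the top view: the green one at (316,148), the yellow at (320,293), the green at (468,315) and the bare aluminium one at (404,220), with its heel near (388,196) and grip at (407,227). I choose the aluminium one. The frame corner is near (123,192): the back rail runs right and has screws, and the leaning side rail runs down the image.

```bash
cat > h.py <<'E'
import numpy as np,cv2
from cell import bot,cams
def proj(n,P):
    m=cams.camera_model(n);T=np.linalg.inv(m["world_from_camera"]);p=np.atleast_2d(P)@T[:3,:3].T+T[:3,3]
    p=p*[1,-1,-1];q=p@m["mtx"].T;return q[:,:2]/q[:,2:]
def ray(n,uv,z):
    m=cams.camera_model(n);W=m["world_from_camera"];uv=np.atleast_2d(np.asarray(uv,float))
    d=np.c_[uv,np.ones(len(uv))]@np.linalg.inv(m["mtx"]).T*[1,-1,-1]@W[:3,:3].T
    c=W[:3,3];return c+d*((z-c[2])/d[:,2:])
def crop(n,im,x0,y0,x1,y1,s):
    return cv2.resize(im[y0:y1,x0:x1,::-1],None,fx=s,fy=s,interpolation=cv2.INTER_CUBIC)
E
python3 - <<'E'
from h import *
t=cv2.imread("pics/top0.png")[:,:,::-1]
a=crop("t",t,365,185,445,260,5);b=crop("t",t,100,180,250,255,4)
cv2.imwrite("pics/c1.png",a)
b=crop("t",t,100,180,255,330,4);b=b[:600];cv2.imwrite("pics/c2.png",b)
hsv=cv2.cvtColor(t[:,:,::-1].copy(),cv2.COLOR_BGR2HSV)
for p in [(380,220),(410,203),(406,228),(400,215),(450,230),(128,250),(180,200),(180,260)]:print(p,hsv[p[1],p[0]])
E
```

```text
(380, 220) [ 97  17 199]
(410, 203) [ 92  17 195]
(406, 228) [ 11 152  84]
(400, 215) [ 39  12 150]
(450, 230) [ 40  14 162]
(128, 250) [ 13 167 136]
(180, 200) [ 13 167 130]
(180, 260) [ 22  94 201]
```

View pics/c1.png

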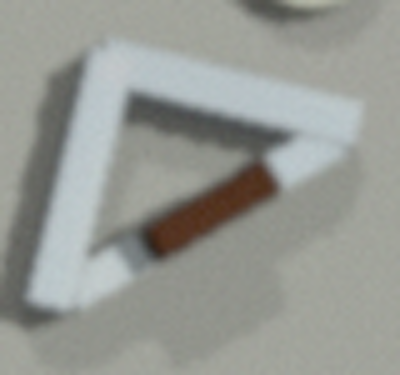

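View pics/c2.png

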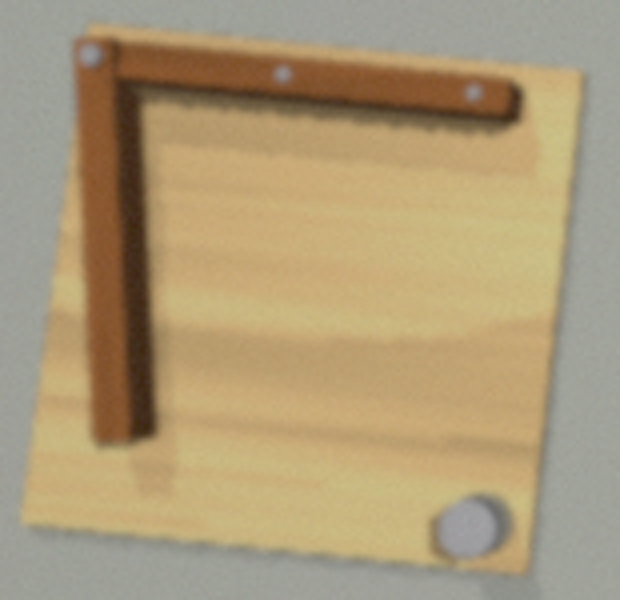

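The crops confirm the bare aluminium square with its brown grip. They also show the bolt at about (122.5,193.5) with two screws along the back rail, and the side rail leaning inwards.

```bash
python3 - <<'E'
from h import *
t=cv2.imread("pics/top0.png");s=cv2.imread("pics/scene0.png")
def mask(im,lo,hi,x0,y0,x1,y1):
    m=np.zeros(im.shape[:2],np.uint8);m[y0:y1,x0:x1]=cv2.inRange(cv2.cvtColor(im,cv2.COLOR_BGR2HSV),lo,hi)[y0:y1,x0:x1]
    n,l,st,c=cv2.connectedComponentsWithStats(m);k=1+np.argmax(st[1:,4]);return (l==k).astype(np.uint8)
def cont(m):return max(cv2.findContours(m,cv2.RETR_EXTERNAL,cv2.CHAIN_APPROX_NONE)[0],key=len)[:,0]
# grip
for n,im,w in(("top",t,(375,190,440,250)),("scene",s,(262,280,290,318))):
    m=mask(im,(0,80,20),(20,255,130),*w);c=cont(m);r=cv2.minAreaRect(c);bx=cv2.boxPoints(r)
    W=ray(n,bx,.06);print(n,m.sum(),r,'\n',W.round(4),W.mean(0))
# square outline
m=mask(t,(80,8,175),(120,60,255),365,185,445,260);c=cont(m)
ar,tri=cv2.minEnclosingTriangle(c.reshape(-1,1,2));tri=tri[:,0];print('tri',tri.round(1),ray('top',tri,.036).round(4))
# frame via screws
px=np.array([[90,54],[283,74],[474,93]])/4.+[100,180]-.375
g=ray('top',px,.054);print('screws',g.round(4))
d=g[0]-g[2];yw=np.arctan2(-d[0],d[1]);print('yaw',yw, 'corner',g[0,:2]-np.array([[np.cos(yw),-np.sin(yw)],[np.sin(yw),np.cos(yw)]])@[.011,.011])
m=mask(t,(18,60,120),(30,255,255),95,180,255,330);hull=cv2.convexHull(cont(m));ap=cv2.approxPolyDP(hull,5,True)[:,0]
print(ap.tolist(),ray('top',ap,.012).round(4))
# side rail
m=mask(t,(5,130,100),(17,255,255),110,215,145,290);c=cont(m);l=cv2.minAreaRect(c);W=ray('top',cv2.boxPoints(l),.054);print('side',W.round(4))
E
```

```text
top 165 ((406.4093322753906, 226.8446044921875), (6.1904144287109375, 26.921106338500977), 59.74356460571289) 
 [[ 0.5287 -0.2437  0.06  ]
 [ 0.5582 -0.2975  0.06  ]
 [ 0.5459 -0.3041  0.06  ]
 [ 0.5164 -0.2503  0.06  ]] [ 0.53729271 -0.27390896  0.06      ]
scene 144 ((273.5990295410156, 299.0099182128906), (6.1692304611206055, 22.587343215942383), 5.710593223571777) 
 [[ 0.5471 -0.306   0.06  ]
 [ 0.5179 -0.2546  0.06  ]
 [ 0.5311 -0.2481  0.06  ]
 [ 0.56   -0.2997  0.06  ]] [ 0.53902398 -0.27711925  0.06      ]
tri [[368.4 253.2]
 [447.3 207.3]
 [383.9 191.5]] [[ 0.4808 -0.1886  0.036 ]
 [ 0.5829 -0.3754  0.036 ]
 [ 0.6239 -0.2294  0.036 ]]
screws [[0.632  0.3743 0.054 ]
 [0.6176 0.2632 0.054 ]
 [0.6038 0.1536 0.054 ]]
yaw -0.12703579451132554 corner [0.61967023 0.36481039]
[[123, 186], [245, 198], [230, 323], [105, 309]] [[0.6575 0.3916 0.012 ]
 [0.621  0.0991 0.012 ]
 [0.3268 0.1373 0.012 ]
 [0.3662 0.4304 0.012 ]]
side [[0.5814 0.3798 0.054 ]
 [0.5818 0.3578 0.054 ]
 [0.4123 0.3485 0.054 ]
 [0.4119 0.3702 0.054 ]]
```

Measured: grip at about (0.538,-0.2755) with yaw -0.277, and corner at about (0.6195,0.364) with yaw -0.127. The side rail leans about 0.18 rad. Now I'll move above the grip.

Call:
{"fn": "send_rows", "kwargs": {
  "plan": [
    [[0.25, 0.19, 0, 0, 0, 0.1], [0.5, 0.38, 0, 0, 0, 0.2], [0.75, 0.57, 0, 0, 0, 0.3], [1, 0.77, -0.1, 0, 0, 0.4], [1, 0.77, -0.1, 0, 0, 0.55], [1, 0.77, -0.1, 0, 0, 0.7], [1, 0.77, -0.1, 0, 0, 0.8], [1, 0.77, -0.1, 0, 0, 0.9], [1, 0.77, -0.1, 0, 0, 1], [1, 0.77, -0.1, 0, 0, 1], [1, 0.77, -0.1, 0, 0, 1], [1, 0.77, -0.1, 0, 0, 1]]
  ],
  "jaw": 55
}}

```text
time_s: 1.3
position: [0.3941, -0.3868, 0.1765]
tcp_rot: [0.575, 0.818, 0.0, -0.001]
contact_force: [0.7, 0.3, 0.5]
gripper_width: 0.0518
gripper_force: 0.0
```

Call:
{"fn": "send_rows", "kwargs": {
  "plan": [
    [[0.24, 0.18, 0, 0, 0, 0.06], [0.48, 0.36, 0, 0, 0, 0.104], [0.72, 0.56, -0.1, 0, 0, 0.104], [0.72, 0.56, -0.2, 0, 0, 0.104], [0.72, 0.56, -0.2, 0, 0, 0.104], [0.72, 0.56, -0.2, 0, 0, 0.104]]
  ]
}}

```text
time_s: 1.9
position: [0.5377, -0.2742, 0.1357]
tcp_rot: [0.506, 0.862, -0.0, -0.002]
contact_force: [-0.5, -0.3, 0.7]
gripper_width: 0.0515
gripper_force: 0.0
```

```bash
python3 - <<'E'
from h import *
from scipy.spatial.transform import Rotation as R
o=bot.get_obs();print(o['time_s'],o['position'],R.from_quat(o['tcp_rot']).as_matrix().round(3),o['contact_force'])
s=cams.snapshot("scene");t=cams.snapshot("top")
cv2.imwrite("pics/p2.png",np.hstack([crop("s",s,230,220,330,350,4),crop("t",t,350,170,450,300,4)]))
E
```

```text
1.9 [ 0.5377046  -0.27416143  0.13565458] [[-0.487  0.873 -0.003]
 [ 0.873  0.487  0.001]
 [ 0.002 -0.002 -1.   ]] [-0.4564069  -0.27877937  0.65105793]
```

View pics/p2.png

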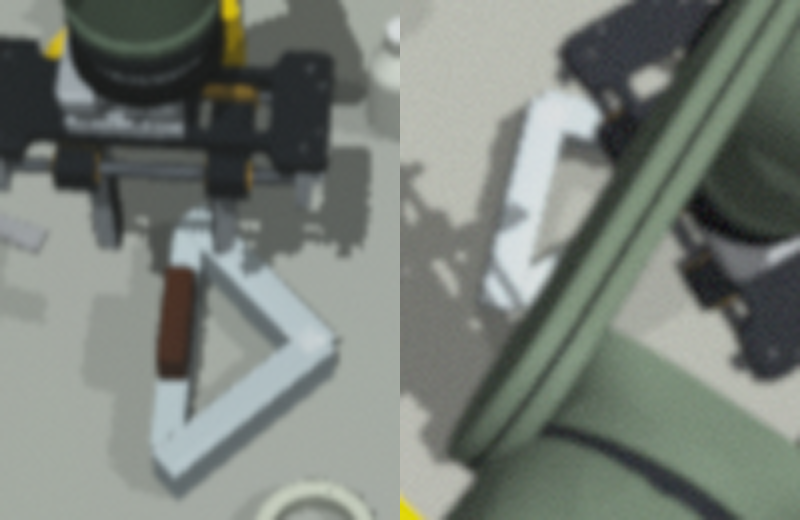

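In the scene view (left) the open fingers are above the grip in line with its thickness, and nothing is in the way. Descending and closing.

Call:
{"fn": "send_rows", "kwargs": {
  "plan": [
    [[0, -0.005, -0.15, 0, 0, 0], [0, -0.005, -0.3, 0, 0, 0], [0, -0.005, -0.39, 0, 0, 0], [0, -0.005, -0.39, 0, 0, 0], [0, -0.005, -0.39, 0, 0, 0]]
  ]
}}

```text
time_s: 2.5
position: [0.5383, -0.2777, 0.0603]
tcp_rot: [0.508, 0.862, -0.0, 0.001]
contact_force: [0.3, 0.2, -0.3]
gripper_width: 0.0515
gripper_force: 0.0
```

Call:
{"fn": "send_rows", "kwargs": {
  "plan": [
    [[0, 0, 0, 0, 0, 0], [0, 0, 0, 0, 0, 0], [0, 0, 0, 0, 0, 0], [0, 0, 0, 0, 0, 0], [0, 0, 0, 0, 0, 0], [0, 0, 0, 0, 0, 0], [0, 0, 0, 0, 0, 0], [0, 0, 0, 0, 0, 0]]
  ],
  "jaw": 0,
  "grip_force": 45
}}

```text
time_s: 3.3
position: [0.5383, -0.2761, 0.0589]
tcp_rot: [0.507, 0.862, 0.0, -0.0]
contact_force: [-0.4, 0.2, -0.0]
gripper_width: 0.0002
gripper_force: 0.0
```

The fingers shut on nothing, so I'll look.

```bash
python3 - <<'E'
from h import *
from scipy.spatial.transform import Rotation as R
o=bot.get_obs();Rm=R.from_quat(o['tcp_rot']).as_matrix()
s=cams.snapshot("scene");t=cams.snapshot("top")
tip=o['position']+Rm@[0,0,.025];print(tip,proj("scene",tip),proj("top",tip))
cv2.imwrite("pics/p3.png",np.hstack([crop("s",s,230,220,330,350,4),crop("t",t,350,170,450,300,4)]))
E
```

```text
[ 0.53829847 -0.27609311  0.0339491 ] [[274.17505408 303.4992623 ]] [[405.19805053 227.56947698]]
```

View pics/p3.png

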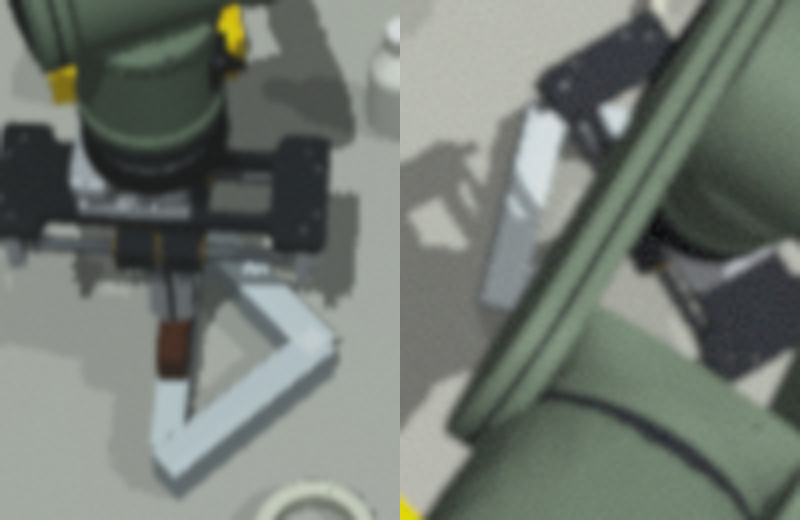

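```bash
python3 - <<'E'
from h import *
for z in(.1107,.125,.14):print(proj("scene",[.5377,-.2742,z]))
for dy in (-1,1): print(proj("scene",[.5377+dy*.873*.026,-.2742+dy*.487*.026,.1107]))
for z in(.034,.05,.065,.08):print(z,proj("scene",[.538,-.276,z]),proj("scene",[.538+.49*.008,-.276-.87*.008,z]))
o=bot.get_obs();print(o)
E
```

```text
[[272.69877082 287.11884182]]
[[272.35772283 284.0117919 ]]
[[271.99242828 280.68384848]]
[[261.26692969 286.55551273]]
[[284.13925173 287.68259666]]
0.034 [[274.0928667  303.39990547]] [[273.79341447 306.40755167]]
0.05 [[273.74545378 300.27366038]] [[273.44143885 303.30226103]]
0.065 [[273.41284714 297.28065169]] [[273.10443739 300.32907923]]
0.08 [[273.07334375 294.22558164]] [[272.76042123 297.29401058]]
{'time_s': 3.4, 'joint_pos': array([-6.16894713e-01,  4.10947201e-01,  1.58221076e+00, -2.07821759e-05,
        1.14860551e+00, -1.12506330e+00]), 'joint_velocities': array([-0.00226703, -0.00090328, -0.00170145,  0.00188972,  0.00118559,
       -0.00070502]), 'joint_torque': array([ 6.82271682e-03, -4.20384407e+01, -2.46826494e+01,  1.61513686e-02,
        7.54438131e-02, -3.77997623e-06]), 'position': array([ 0.53831329, -0.27611798,  0.05895831]), 'tcp_rot': array([ 5.06662848e-01,  8.62144275e-01, -2.14329857e-06, -8.59051475e-05]), 'contact_force': array([-0.10862426, -0.09251354, -0.02701564]), 'moment': array([ 0.02624825, -0.15219071,  0.00825668]), 'gripper_force': 0.0, 'gripper_width': 0.00012115722859062705}
```

```bash
python3 - <<'E'
from h import *
u=np.array([.339,-.941,0])*.047
for z in(.171,.2,.22):
  P=np.array([.1942,-.5404,z]);print(z,[proj(n,[P+u,P-u]).round(0).tolist() for n in("scene","top")])
s=cv2.imread("pics/scene0.png")[:,:,::-1];t=cv2.imread("pics/top0.png")[:,:,::-1]
cv2.imwrite("pics/p4.png",np.hstack([crop("s",s,0,190,100,320,4),crop("t",t,540,350,640,480,4)]))
E
```

```text
0.171 [[[54.0, 310.0], [76.0, 272.0]], [[584.0, 384.0], [539.0, 402.0]]]
0.2 [[[49.0, 303.0], [71.0, 265.0]], [[593.0, 388.0], [547.0, 406.0]]]
0.22 [[[44.0, 299.0], [67.0, 260.0]], [[599.0, 391.0], [552.0, 409.0]]]
```

View pics/p4.png

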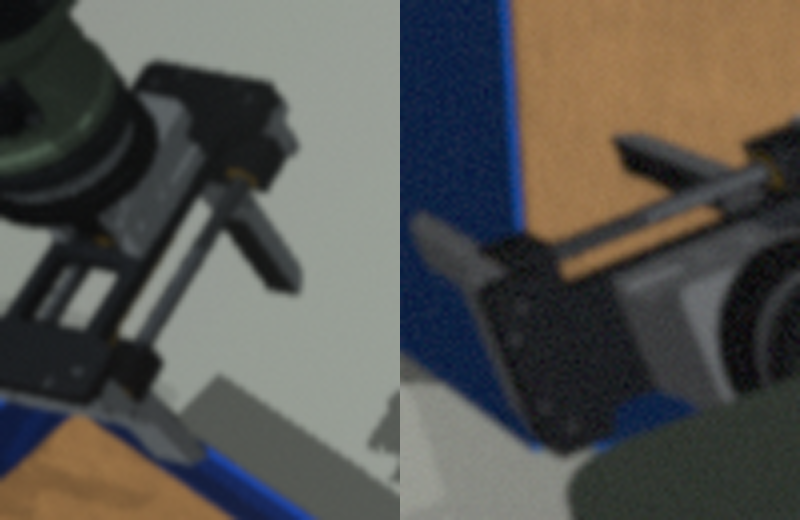

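The fingertips appear about 29 mm higher than the reported pose implies: the pixels at (595,387) and (545,407) top and (73,261) and (47.5,304) scene fit z≈0.20, not 0.171. The fingers closed just above the grip. I'll raise, open and go down about 29 mm further.

Call:
{"fn": "send_rows", "kwargs": {
  "plan": [
    [[0, 0, 0.08, 0, 0, 0], [0, 0, 0.08, 0, 0, 0], [0, 0, 0.08, 0, 0, 0], [0, 0, 0.08, 0, 0, 0], [0, 0, 0.08, 0, 0, 0], [0, 0, 0.08, 0, 0, 0]]
  ],
  "jaw": 60
}}

```text
time_s: 4.0
position: [0.5381, -0.276, 0.0747]
tcp_rot: [0.507, 0.862, 0.0, -0.0]
contact_force: [0.1, -1.5, 0.6]
gripper_width: 0.0449
gripper_force: 0.0
```

Call:
{"fn": "send_rows", "kwargs": {
  "plan": [
    [[0, 0, -0.08, 0, 0, 0], [0, 0, -0.14, 0, 0, 0], [0, 0, -0.19, 0, 0, 0], [0, 0, -0.22, 0, 0, 0], [0, 0, -0.22, 0, 0, 0], [0, 0, -0.22, 0, 0, 0]]
  ]
}}

```text
time_s: 4.6
position: [0.5384, -0.2762, 0.0308]
tcp_rot: [0.507, 0.862, 0.0, -0.0]
contact_force: [0.0, -0.4, -0.0]
gripper_width: 0.0565
gripper_force: 0.0
```

Call:
{"fn": "send_rows", "kwargs": {
  "plan": [
    [[0, 0, 0, 0, 0, 0], [0, 0, 0, 0, 0, 0], [0, 0, 0, 0, 0, 0], [0, 0, 0, 0, 0, 0], [0, 0, 0, 0, 0, 0], [0, 0, 0, 0, 0, 0], [0, 0, 0, 0, 0, 0]]
  ],
  "jaw": 0,
  "grip_force": 45
}}

```text
time_s: 5.3
position: [0.5385, -0.2762, 0.0312]
tcp_rot: [0.507, 0.862, 0.0, 0.0]
contact_force: [-0.6, 0.3, 0.3]
gripper_width: 0.0176
gripper_force: 45.0
```

Gripped: 17.6 mm opening, 45 N. The glue bottle stands on the direct path, so I'll lift high.

Call:
{"fn": "send_rows", "kwargs": {
  "plan": [
    [[0, 0, 0.1, 0, 0, 0], [0, 0, 0.25, 0, 0, 0], [0, 0, 0.4, 0, 0, 0], [0, 0, 0.55, 0, 0, 0], [0, 0, 0.7, 0, 0, 0], [0, 0, 0.7, 0, 0, 0], [0, 0, 0.7, 0, 0, 0]]
  ]
}}

```text
time_s: 6.0
position: [0.5378, -0.2759, 0.17]
tcp_rot: [0.507, 0.862, -0.0, -0.001]
contact_force: [-1.1, 0.6, -4.1]
gripper_width: 0.0176
gripper_force: 45.0
```

Call:
{"fn": "send_rows", "kwargs": {
  "plan": [
    [[0, 0.1, 0, 0, 0, 0.0], [0, 0.3, 0, 0, 0, 0.02], [-0.02, 0.5, 0, 0, 0, 0.05], [-0.04, 0.7, 0, 0, 0, 0.07], [-0.05, 0.9, 0, 0, 0, 0.095], [-0.06, 1, 0, 0, 0, 0.095]]
  ]
}}

```text
time_s: 6.6
position: [0.5232, -0.0711, 0.1678]
tcp_rot: [0.439, 0.898, 0.0, -0.004]
contact_force: [0.7, -0.3, -3.9]
gripper_width: 0.0177
gripper_force: 45.0
```

Call:
{"fn": "send_rows", "kwargs": {
  "plan": [
    [[0, 0.2, 0, 0, 0, 0], [-0.02, 0.4, 0, 0, 0, 0], [-0.03, 0.6, 0, 0, 0, 0], [-0.04, 0.8, 0, 0, 0, 0], [-0.05, 1, 0, 0, 0, 0], [-0.05, 1, 0, 0, 0, 0]]
  ]
}}

```text
time_s: 7.2
position: [0.5126, 0.1293, 0.1681]
tcp_rot: [0.438, 0.899, -0.0, -0.003]
contact_force: [-0.4, -0.1, -4.6]
gripper_width: 0.0172
gripper_force: 45.0
```

Call:
{"fn": "send_rows", "kwargs": {
  "plan": [
    [[0, 0.2, 0, 0, 0, 0], [0, 0.4, 0, 0, 0, 0], [0, 0.6, 0, 0, 0, 0], [0, 0.7, 0, 0, 0, 0], [0, 0.7, 0, 0, 0, 0], [0, 0.7, 0, 0, 0, 0], [0, 0.7, 0, 0, 0, 0]]
  ]
}}

```text
time_s: 7.9
position: [0.5154, 0.2625, 0.1697]
tcp_rot: [0.441, 0.897, -0.001, -0.001]
contact_force: [0.2, 0.0, -3.5]
gripper_width: 0.0176
gripper_force: 45.0
```

```bash
python3 - <<'E'
from h import *
from scipy.spatial.transform import Rotation as R
o=bot.get_obs();M=R.from_quat(o['tcp_rot']).as_matrix();print(o['time_s'],o['position'],M.round(3),np.arctan2(M[1,1],M[0,1]),o['contact_force'],o['gripper_force'],o['moment'])
s=cams.snapshot("scene");t=cams.snapshot("top")
cv2.imwrite("pics/p5.png",np.hstack([crop("s",s,280,80,450,230,2.3),crop("t",t,90,170,260,320,2.3)]))
E
```

```text
7.9 [0.5153897  0.26251608 0.1696931 ] [[-0.61   0.792 -0.003]
 [ 0.792  0.61  -0.001]
 [ 0.    -0.003 -1.   ]] 0.6564863937992624 [ 0.23011003  0.03216133 -3.47056904] 44.99748766422272 [-0.10530555  0.00715325 -0.00230189]
```

View pics/p5.png

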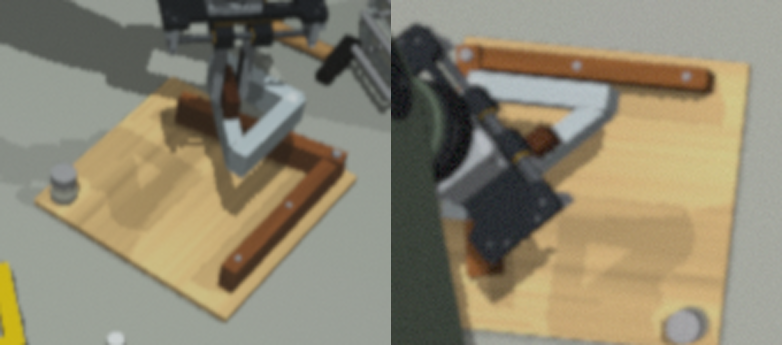

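The square is held level over the frame, with its legs parallel to the rails. Lowering.

Call:
{"fn": "send_rows", "kwargs": {
  "plan": [
    [[0, 0, -0.15, 0, 0, 0], [0, 0, -0.3, 0, 0, 0], [0, 0, -0.45, 0, 0, 0], [0, 0, -0.55, 0, 0, 0], [0, 0, -0.6, 0, 0, 0], [0, 0, -0.6, 0, 0, 0], [0, 0, -0.6, 0, 0, 0]]
  ]
}}

```text
time_s: 8.7
position: [0.5174, 0.2637, 0.0521]
tcp_rot: [0.441, 0.897, 0.001, 0.001]
contact_force: [0.5, 0.9, -4.0]
gripper_width: 0.0178
gripper_force: 45.0
```

Call:
{"fn": "send_rows", "kwargs": {
  "plan": [
    [[0, 0, -0.01, 0, 0, 0], [0, 0, -0.02, 0, 0, 0], [0, 0, -0.03, 0, 0, 0], [0, 0, -0.035, 0, 0, 0], [0, 0, -0.035, 0, 0, 0], [0, 0, -0.035, 0, 0, 0]]
  ]
}}

```text
time_s: 9.3
position: [0.5163, 0.2639, 0.044]
tcp_rot: [0.441, 0.898, -0.0, -0.0]
contact_force: [0.4, -0.2, -4.0]
gripper_width: 0.0176
gripper_force: 45.0
```

Call:
{"fn": "send_rows", "kwargs": {
  "plan": [
    [[0, 0, -0.005, 0, 0, 0], [0, 0, -0.01, 0, 0, 0], [0, 0, -0.01, 0, 0, 0], [0, 0, -0.01, 0, 0, 0]]
  ]
}}

```text
time_s: 9.7
position: [0.5166, 0.264, 0.0432]
tcp_rot: [0.441, 0.898, 0.0, 0.0]
contact_force: [-3.7, -0.7, 5.0]
gripper_width: 0.0172
gripper_force: 45.0
```

```bash
python3 - <<'E'
from h import *
o=bot.get_obs();print(o['position'],o['contact_force'],o['moment'])
s=cams.snapshot("scene")
cv2.imwrite("pics/p6.png",crop("s",s,320,100,450,220,5))
E
```

```text
[0.51661588 0.26395324 0.04320222] [-3.69124188 -0.68837999  5.00134533] [-0.32524253  0.56988573 -0.00078883]
```

View pics/p6.png

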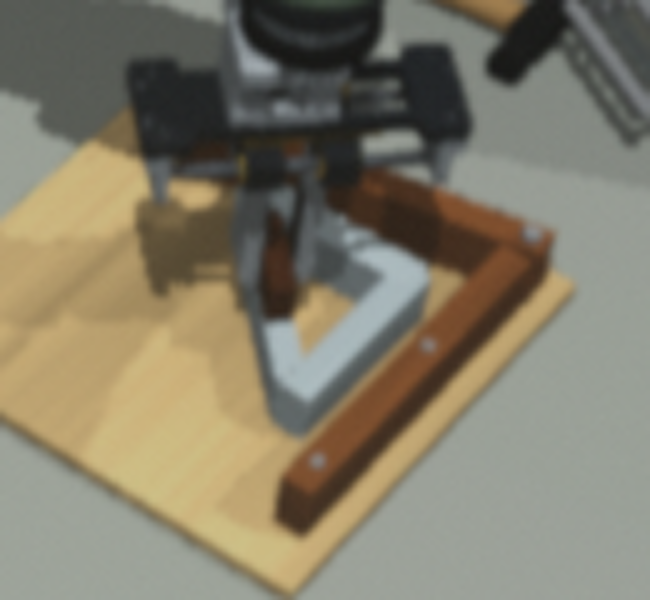

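The picture shows the square flat on the board, with its x face parallel to the back rail and a gap to it. The force shows about 9 N downwards. Next I slide towards the side rail (+y').

Call:
{"fn": "send_rows", "kwargs": {
  "plan": [
    [[0.004, 0.03, 0.004, 0, 0, 0], [0.008, 0.06, 0.004, 0, 0, 0], [0.011, 0.09, 0.004, 0, 0, 0], [0.015, 0.12, 0.004, 0, 0, 0], [0.018, 0.145, 0.004, 0, 0, 0], [0.022, 0.174, 0.004, 0, 0, 0], [0.022, 0.174, 0.004, 0, 0, 0], [0.022, 0.174, 0.004, 0, 0, 0]]
  ]
}}

```text
time_s: 10.55
position: [0.5212, 0.2998, 0.0432]
tcp_rot: [0.441, 0.898, 0.001, 0.0]
contact_force: [-1.2, -0.1, 2.3]
gripper_width: 0.0174
gripper_force: 45.0
```

Call:
{"fn": "send_rows", "kwargs": {
  "plan": [
    [[0.02, -0.003, 0, 0, 0, 0], [0.04, -0.005, 0, 0, 0, 0], [0.06, -0.008, 0, 0, 0, 0], [0.08, -0.01, 0, 0, 0, 0], [0.08, -0.01, 0, 0, 0, 0], [0.08, -0.01, 0, 0, 0, 0]]
  ]
}}

```text
time_s: 11.15
position: [0.5368, 0.2978, 0.0432]
tcp_rot: [0.441, 0.897, 0.001, -0.0]
contact_force: [-1.9, 1.5, 4.6]
gripper_width: 0.0177
gripper_force: 45.0
```

```bash
cat >> h.py <<'E'
def st():
    from scipy.spatial.transform import Rotation as R
    o=bot.get_obs();M=R.from_quat(o['tcp_rot']).as_matrix();y=-.127
    r=np.array([[np.cos(y),np.sin(y)],[-np.sin(y),np.cos(y)]])
    print('t',o['time_s'],'heel-corner mm',(1e3*(r@(o['position'][:2]-[.541,.3034]))).round(1),'z',o['position'][2].round(4),'yaw',np.arctan2(M[1,1],M[0,1])-np.pi/4,'Fcorner',(r@o['contact_force'][:2]).round(1),o['contact_force'][2].round(1),'M',o['moment'].round(2),'tilt',M[:,2].round(3))
E
python3 -c "
from h import *
st()"
```

```text
t 11.15 heel-corner mm [-3.4 -6.1] z 0.0432 yaw -0.12815977034493864 Fcorner [-2.1  1.3] 4.6 M [ 0.19  0.17 -0.01] tilt [ 0.001  0.002 -1.   ]
```

Call:
{"fn": "send_rows", "kwargs": {
  "plan": [
    [[0.002, 0.01, 0, 0, 0, 0], [0.003, 0.02, 0, 0, 0, 0], [0.004, 0.03, 0, 0, 0, 0], [0.004, 0.03, 0, 0, 0, 0], [0.004, 0.03, 0, 0, 0, 0]]
  ]
}}

```text
time_s: 11.65
position: [0.5379, 0.3009, 0.0432]
tcp_rot: [0.441, 0.898, -0.001, 0.001]
contact_force: [-1.9, -5.2, 7.5]
gripper_width: 0.0174
gripper_force: 45.0
```

```bash
python3 -c "
from h import *
st()"
```

```text
t 11.65 heel-corner mm [-2.8 -2.8] z 0.0432 yaw -0.12781317826906446 Fcorner [-1.2 -5.4] 7.5 M [-0.73  0.18  0.08] tilt [ 0.    -0.003 -1.   ]
```

Call:
{"fn": "send_rows", "kwargs": {
  "plan": [
    [[0.005, 0, 0, 0, 0, 0], [0.01, -0.001, 0, 0, 0, 0], [0.015, -0.002, 0, 0, 0, 0], [0.015, -0.002, 0, 0, 0, 0], [0.015, -0.002, 0, 0, 0, 0]]
  ]
}}

```text
time_s: 12.15
position: [0.5391, 0.3013, 0.0432]
tcp_rot: [0.441, 0.898, -0.002, -0.001]
contact_force: [-6.1, -3.3, 9.0]
gripper_width: 0.0175
gripper_force: 45.0
```

```bash
python3 -c "
from h import *
st()"
```

```text
t 12.15 heel-corner mm [-1.6 -2.3] z 0.0432 yaw -0.12738114103361242 Fcorner [-5.6 -4.1] 9.0 M [-0.39  0.71  0.19] tilt [-0.003 -0.002 -1.   ]
```

Call:
{"fn": "send_rows", "kwargs": {
  "plan": [
    [[0.001, 0.005, 0, 0, 0, 0], [0.002, 0.01, 0, 0, 0, 0], [0.003, 0.015, 0, 0, 0, 0], [0.003, 0.015, 0, 0, 0, 0], [0.003, 0.015, 0, 0, 0, 0]]
  ]
}}

```text
time_s: 12.65
position: [0.5402, 0.3028, 0.0432]
tcp_rot: [0.441, 0.898, -0.003, -0.0]
contact_force: [-5.4, -7.6, 9.8]
gripper_width: 0.0176
gripper_force: 45.0
```

```bash
python3 - <<'E'
from h import *
st()
s=cams.snapshot("scene");t=cams.snapshot("top")
cv2.imwrite("pics/p7.png",np.hstack([crop("s",s,360,100,450,200,4.4),crop("t",t,100,180,180,280,4.4)]))
E
```

```text
t 12.65 heel-corner mm [-0.7 -0.7] z 0.0432 yaw -0.12753719361819416 Fcorner [-4.4 -8.2] 9.8 M [-0.98  0.53  0.12] tilt [-0.002 -0.004 -1.   ]
```

View pics/p7.png

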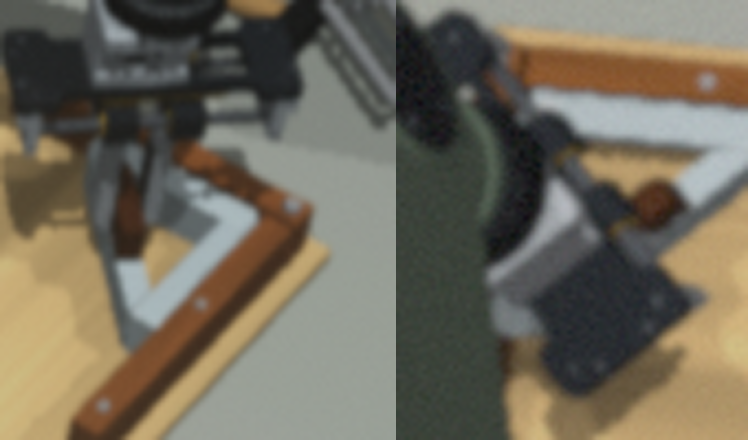

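The square is now nearly home on both rails in the picture, and still creeping. I'll keep pressing both ways.

Call:
{"fn": "send_rows", "kwargs": {
  "plan": [
    [[0.005, 0.005, 0.002, 0, 0, 0], [0.008, 0.01, 0.002, 0, 0, 0], [0.01, 0.012, 0.002, 0, 0, 0], [0.01, 0.012, 0.002, 0, 0, 0], [0.01, 0.012, 0.002, 0, 0, 0]]
  ]
}}

```text
time_s: 13.25
position: [0.5399, 0.3034, 0.0433]
tcp_rot: [0.441, 0.898, -0.005, -0.002]
contact_force: [-10.6, -11.2, 13.0]
gripper_width: 0.0178
gripper_force: 45.1
```

```bash
python3 -c "
from h import *
st()"
```

```text
t 13.25 heel-corner mm [-1.1 -0.2] z 0.0433 yaw -0.12779174684133499 Fcorner [ -9.1 -12.4] 13.0 M [-1.65  1.32 -0.02] tilt [-0.008 -0.008 -1.   ]
```

Call:
{"fn": "send_rows", "kwargs": {
  "plan": [
    [[0.005, 0.005, 0, 0, 0, 0], [0.008, 0.008, 0, 0, 0, 0], [0.008, 0.008, 0, 0, 0, 0], [0.008, 0.008, 0, 0, 0, 0]]
  ]
}}

```text
time_s: 13.65
position: [0.5398, 0.3035, 0.0432]
tcp_rot: [0.441, 0.898, -0.008, -0.003]
contact_force: [-13.6, -15.9, 17.5]
gripper_width: 0.0177
gripper_force: 45.1
```

```bash
python3 -c "
from h import *
st()"
```

```text
t 13.65 heel-corner mm [-1.2 -0.1] z 0.0432 yaw -0.12756965563976863 Fcorner [-11.5 -17.5] 17.5 M [-2.35  1.96 -0.04] tilt [-0.012 -0.011 -1.   ]
```

The position has stopped changing while the force rises, so the square is home on both rails. I'll ease the downward push slightly, settle, and check the rail angle and face parallelism numerically.

Call:
{"fn": "send_rows", "kwargs": {
  "plan": [
    [[0, 0, 0.003, 0, 0, 0], [0, 0, 0.005, 0, 0, 0], [0, 0, 0.005, 0, 0, 0], [0, 0, 0.005, 0, 0, 0], [0, 0, 0.005, 0, 0, 0], [0, 0, 0.005, 0, 0, 0]]
  ]
}}

```text
time_s: 14.25
position: [0.5397, 0.3038, 0.0433]
tcp_rot: [0.441, 0.898, -0.007, -0.003]
contact_force: [-12.2, -14.2, 13.1]
gripper_width: 0.0179
gripper_force: 45.1
```

```bash
python3 - <<'E'
from h import *
st()
t=cams.snapshot("top")[:,:,::-1].copy();h=cv2.cvtColor(t,cv2.COLOR_BGR2HSV).astype(int)
y=-.127;r=np.array([[np.cos(y),-np.sin(y)],[np.sin(y),np.cos(y)]])
def w(x,yy,z):return np.r_[r@[x,yy]+[.6195,.364],z]
print('inner edge px if square',proj('top',[w(x,0,.054) for x in(-.13,-.15,-.18,-.21)]).round(1).tolist(),'outer',proj('top',[w(x,.022,.054) for x in(-.15,-.21)]).round(1).tolist())
for row in range(252,292,4):print(row,[''.join('R' if 5<a[0]<17 and a[1]>125 and a[2]>90 else 'b' if a[0]>=17 and a[1]>50 and a[2]>100 else 's' if a[1]<50 and a[2]>150 else '.' for a in h[row,100:150])])
g=cv2.cvtColor(t,cv2.COLOR_BGR2GRAY).astype(float);S=h[:,:,1]
# rail inner/silver boundary and rail outer edge by saturation crossings
pi,po=[],[]
for c in range(146,172):
    col=S[185:225,c].astype(float);k=[i for i in range(len(col)-1) if col[i]>80>=col[i+1]]
    if k:i=k[0];pi.append((c,185+i+(col[i]-80)/(col[i]-col[i+1])))
    q=[i for i in range(len(col)-1) if i>(k[0] if k else 0)+3 and col[i]<60<=col[i+1]]
    if q:i=q[0];po.append((c,185+i+(60-col[i])/(col[i+1]-col[i])))
for n,p,z in(('rail/silver',pi,.05),('silver inner',po,.048)):
    W=ray('top',np.array(p),z);f=np.polyfit(W[:,1],W[:,0],1);print(n,'yaw',-np.arctan(f[0]),np.std(W[:,0]-np.polyval(f,W[:,1])))
E
```

```text
t 14.25 heel-corner mm [-1.4  0.2] z 0.0433 yaw -0.12793460630819609 Fcorner [-10.3 -15.7] 13.1 M [-2.14  1.64 -0.09] tilt [-0.012 -0.011 -1.   ]
inner edge px if square [[118.7, 254.7], [117.4, 263.5], [115.6, 276.7], [113.7, 289.9]] outer [[107.9, 262.5], [104.1, 288.9]]
252 ['..................................................']
256 ['..................................................']
260 ['...........................b.b....................']
264 ['..........................bbbbb...................']
268 ['........................bbbbbbbbbbb...............']
272 ['.......................bbbbbbbbbbbbbbbbbbbbbbbbbbb']
276 ['........................bbbbbbbbbbbbbbbbbbbbbbbbbb']
280 ['.........................bbbbbbbbbbbbbbbbbbbbbbbbb']
284 ['.........................bbbbbbbbbbbbbbbbbbbbbbbbb']
288 ['.........................bbbbbbbbbbbbbbbbbbbbbbbbb']
rail/silver yaw 0.027790594608836493 0.003920095862846171
silver inner yaw -0.1320082964167355 0.00018377497041793873
```

The square's yaw is about -0.13, which matches the frame. It presses about 10 N and 16 N on the rails, and board is visible where the leaning rail used to be. Handing in.

```bash
python3 -c "
from cell import bot
print(bot.close_job())"
```

```text
the job is handed in; nothing more can be done
None
```

The job is handed in at about 14 s of the 54 s allowed. The square lies flat in the frame's corner, still gripped and pressing the rails with about 10 N and 16 N; its yaw matches the frame, but the arm hid the side rail, so its right angle is inferred from the square stopping hard against it.

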